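# Lock a lino block in the carving jig with its thumb wedge

### The job

Clamp the brown lino block in the wooden carving jig: push the jig's dark sliding bar forward by its post until the block sits flush against the fence, then slide the red thumb wedge forward along its ramp until it jams the bar fast, and let go. Feel for both stops and press gently, so that neither block, bar nor wedge is crushed, and do not disturb the roller, the green paint tube or the eraser beside the jig.

Things in the scene. Friction and masses are not known exactly. Their poses are not given: they have to be found in the camera images.
- jig: Flat plywood carving jig fixed on the table, 355 x 170 x 12 mm. Its x axis is forward, the way bar and wedge are pushed, toward the fence; z is up. Origin on the table under the bar's centre line; the board spans x -190 to +165, y -85 to +85 mm. A straight guide rail with an aluminium cap lies along the bar at y -36 to -10 mm (top 36 mm above the table).
- fence_face (a point): Middle of the rear face of the fence, the fixed wooden strip across the jig's front end, at x = +140 mm in the jig's frame; it is 150 mm wide and its top is 32 mm above the table. The block must end up flush against this face.
- wedge_lane (a point): Point of the board in the lane where the wedge slides (jig x -62.5, y +30 mm), between bar and ramp rail. The rail spans jig x -128 to +3 mm; its face closes in 1 mm per 6 mm forward; an aluminium lip (top 38 mm above the table) overhangs the wedge by 6 mm. The rail is fast, but set anywhere within 5 mm sideways: the wedge's rear end jams somewhere between jig x -115 and -80 mm, found by feel.
- bar: Dark wooden sliding bar: stem 165 x 30 x 18 mm along the jig's y = 0 with a 70 mm wide cross head at its front, top 30 mm above the table. Slides only along the jig's x, about 1.5 N friction, no spring. Origin 25 mm behind the head's front face; axes as the jig's. Against the seated block the origin is at jig x = 40 mm; it starts 25 to 40 mm behind that.
- bar_post (a point): Point on the axis of the bar's upright round wooden post, 18 mm in diameter, on the bar's centre line, 15 mm behind the front face of the head. The post reaches from 30 to 64 mm above the table; this point is 47 mm above the table.
- wedge: Red thumb wedge, loose, flat on the board: 80 mm long along its x (thin end forward), 20 mm high, 30 mm thick at the rear, 16.7 mm in front, straight side to the bar. Origin: mid-length on its underside, 11.7 mm from the straight side; axes about as the jig's. Starts 20 to 100 mm behind its jam; slides at 1 N, then stiffens within mm; a push of about 10 N jams it for good, over 25 N crushes.
- wedge_tab (a point): Centre of the upper part of the wedge's upright thumb tab, 14 mm (along x) by 20 mm (across), 33 mm behind the wedge's origin, standing 32 to 64 mm above the table; this point is 49 mm above the table, the tab's rear face 7 mm behind it.
- block: Brown lino block, loose, flat on the board between bar and fence, 75 mm (along its x) x 100 x 9 mm, 0.11 kg; origin at the centre of its underside. Flush against the fence its origin is at x = 102.5 mm in the jig's frame. It starts 5 to 18 mm short of that and a little askew; the bar's head pushes it square. Over 40 N from the bar crushes it.
- brayer: Bystander: ink roller with wooden handle, 78 x 147 x 31 mm, lying on the table beside the jig; origin under its centre.
- green_tube: Bystander: white paint tube with a green band, 35 x 108 x 28 mm, lying on the table beside the jig; origin under its centre.
- eraser: Bystander: white eraser, 22 x 58 x 12 mm, lying on the table beside the jig; origin under its centre.
There are look-alikes about, which are no part of the job. Of the things like the wedge, leave any that is turquoise or yellow; of the rest the smaller one is meant.

How it is judged:
By the outcome, as a careful person would: the job done as asked, in the order asked, and still so for the second after the job is handed in, with the robot touching nothing.
It also fails if it takes over 48 s, if anything falls off the work surface, if the arm or the gripper's body presses on something with over 40 N, if the wrist force passes 120 N, or if a joint passes its speed limit or range.

### The arm

A 7-joint arm with a two-finger parallel gripper is mounted at the origin on a cart in front of the work surface, level with it; the furniture and walls round the work are solid. World frame = base frame: x ahead of the robot, y to its left, z up, the work surface at z = 0. Lengths are in mm, angles in rad, forces in N, time in s.
With the tool pointing down it reaches from about 400 to 875 mm from the base axis. Payload 4.4 kg.
Tool frame: the origin (TCP) lies at the very end of the fingers, on their centre line; the grasp point (between the pads) lies 19 mm behind it; y points along the fingers, z is the direction in which the jaws open and shut, and the axes are right-handed (so a half turn about y gives the same grasp; the last joint's range is limited). The gripper opens to 85 mm and grips with 20 to 120 N. Pads are 22 mm wide; open, the fingers measure 114 mm over their backs; the gripper's body (76 mm by 85 mm) begins 54 mm behind the grasp point. The pads swing forward as they close: fully open they stand 13 mm farther back than shut.
Start: joints at [-1.178, 0.628, 0.038, 1.517, -0.027, 0.996, -0.02], TCP at [287.847, 582.805, 231.313] pointing down, gripper open.
Joint ranges: [-3.06, 3.06], [-0.37, 2.12], [-1.25, 1.32], [0.18, 2.47], [-1.1, 4.24], [0.23, 1.98], [-2.94, 2.94]. Speed limits (rad/s): [2.57, 2.57, 3.14, 3.14, 3.14, 3.14, 3.14].

### API

Orientations are given as [roll, pitch, yaw] about the fixed x, y, z axes, in that order (R = Rz(yaw) Ry(pitch) Rx(roll)).
In Python, from cell import ctrl, imaging, finish_job gives the robot as it stands.
- The arm moves only by the shell command python3 -m inch 'ROWS'. ROWS is JSON, one flat list of numbers, 7 for each row, row after row: the opening, from 0 (shut) to 1 (fully open), then the shift along the tool's x, y, z in cm, then the turn, a rotation vector about the tool's x, y, z in degrees. A call has 1 to 12 rows; each row is the pose to reach, as a shift and turn from the pose commanded when the call began, along the tool's axes at that moment; what a row does not reach only later rows make up. A row lasts 1/10 s, in which the tool goes at most 50 mm and 8.59 degrees, less where a joint would pass 70% of its speed; a pose out of reach is approached as far as the arm can. A call with a gripper value outside its range is refused whole. The fingers move at their own pace and stop on an object; the grip force is fixed at half the most. Time passes only in rows, so rows that repeat a pose let the fingers close. It gives the time, the measured TCP pose, the force and the opening at its end, in the units of the state.
- ctrl.read_state(): the state, without advancing time (a new reading comes with each control period).
- imaging.get_image(name): name is "side" or "top"; returns a dict with "img" (384x512x3 uint8, red, green, blue), "fx", "fy", "cx", "cy" (pixels), "dist" ([k1, k2, p1, p2, k3] as OpenCV has them; the pictures are not rectified), "R" (3x3) and "t" (3): a world point X has camera coordinates R X + t. Camera axes: x right, y down, z forward; pixel columns grow to the right and rows downward; lengths in mm; the calibration is good to about 2 mm. A picture is of the moment at which its call begins. There is no depth.
- finish_job(): hands the job in, once; it reports no verdict.
The state is a dict: "clock": time; "qpos": joint angles; "qd": joint speeds; "tau": joint torques, N m; "eef_pos": TCP position; "tool_rot": TCP orientation; "force": force on the tool from outside, world axes, zero at the start; "torque": the same for the moment, N m; "width": finger opening in mm.
Only numpy, scipy, OpenCV 4.12 (cv2) and the standard library are available. Lean on these libraries where they do the work, as an engineer would, in place of code of your own. Each camera call takes 0.05 s, during which the arm holds its last target.

## Working session

There is one attempt and no reset: what is moved stays moved. The work goes in short steps, Python scripts to look and compute and a shell command to move; the robot and the scene stay as the last step left them, time stands still between calls to the robot, and variables do not carry over. Pictures are saved under pics/ and viewed, and the job is handed in when it is done.

```bash
mkdir -p pics; ls
python3 - <<'E'
from cell import ctrl, imaging
import cv2,json,pickle
s=ctrl.read_state();print({k:s[k] for k in('clock','eef_pos','tool_rot','force','width')})
for n in('side','top'):
    d=imaging.get_image(n);pickle.dump(d,open(f'{n}0.pkl','wb'))
    cv2.imwrite(f'pics/{n}0.png',cv2.resize(d['img'][:,:,::-1],(800,600),interpolation=cv2.INTER_CUBIC))
    print(n,d['fx'],d['fy'],d['cx'],d['cy'],d['dist'],d['R'],d['t'])
E
```

```text
pics
{'clock': 0.0, 'eef_pos': array([287.55563067, 582.22849244, 230.4038072 ]), 'tool_rot': array([-1.57269756e+00, -6.24836347e-05, -4.58704772e-01]), 'force': array([ 0.70784176, -0.70529053,  0.14541392]), 'width': 85.33386232050995}
side 448.13819779550585 448.13819779550585 248.45615230044265 194.18876998653658 [-0.13008804  0.          0.          0.          0.        ] [[-0.99877954  0.04667214 -0.01615976]
 [ 0.03457476  0.42704509 -0.90356907]
 [-0.03527056 -0.90302503 -0.42813758]] [ 562.08341567   -5.5392589  1209.81319138]
top 408.23645021533787 408.23645021533787 256.85291892054266 187.95883363735265 [0.01344009 0.         0.         0.         0.        ] [[-0.02671845 -0.99896287 -0.03686882]
 [-0.9924046   0.03093731 -0.119063  ]
 [ 0.12008014  0.03340761 -0.99220194]] [103.33020553 565.08503372 908.7930493 ]
```

View pics/side0.png

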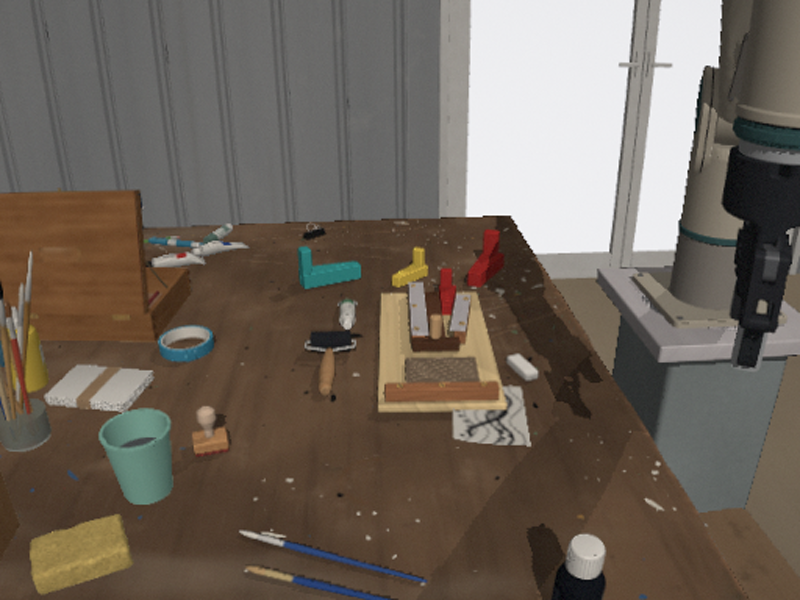

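View pics/top0.png

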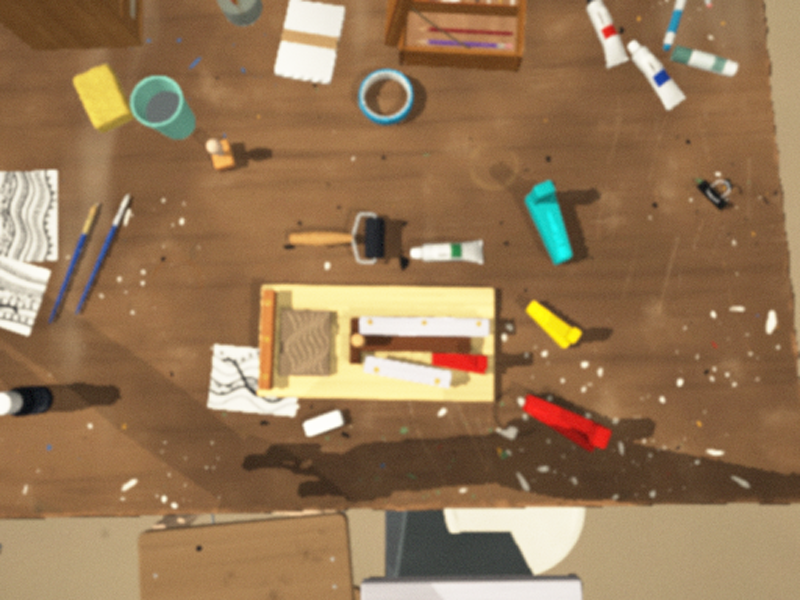

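The side view (800x600) shows the jig at about (440,350), with the fence nearest the camera. The top view shows the jig spanning (260–495, 285–402), with forward pointing left, so jig x is about world +y.

Things that could be taken for the wedge, top pixels:
- red in the jig lane (460,362): the smaller red one, so this is the one I want
- large red (567,420)
- turquoise (548,222)
- yellow (553,323)

For the post there is only the peg at (357,340).

```bash
cat > h.py <<'E'
import numpy as np,cv2,pickle
def K(d): return np.array([[d['fx'],0,d['cx']],[0,d['fy'],d['cy']],[0,0,1.]])
def ray(d,uv):
    p=cv2.undistortPoints(np.array([[uv]],float),K(d),np.array(d['dist'])).ravel()
    R=np.array(d['R']);t=np.array(d['t']); return -R.T@t, R.T@np.array([p[0],p[1],1])
def plane(d,uv,z):
    o,v=ray(d,uv); return o+v*(z-o[2])/v[2]
def proj(d,X):
    return cv2.projectPoints(np.array(X,float).reshape(-1,1,3),cv2.Rodrigues(np.array(d['R']))[0],np.array(d['t']),K(d),np.array(d['dist']))[0].reshape(-1,2)
def tri(d1,u1,d2,u2):
    o1,v1=ray(d1,u1);o2,v2=ray(d2,u2)
    s=np.linalg.lstsq(np.c_[v1,-v2],o2-o1,rcond=None)[0]
    a=o1+s[0]*v1;b=o2+s[1]*v2; return (a+b)/2,np.linalg.norm(a-b)
E
python3 - <<'E'
from h import *
d=pickle.load(open('top0.pkl','rb'));s=pickle.load(open('side0.pkl','rb'))
im=d['img'];hsv=cv2.cvtColor(im,cv2.COLOR_RGB2HSV)
# board pixels
m=cv2.inRange(hsv,(15,60,150),(35,200,255));m[:,:150]=0;m[:180]=0;m[270:]=0;m[:,325:]=0
c=max(cv2.findContours(m,0,2)[0],key=cv2.contourArea);print(cv2.contourArea(c))
r=cv2.minAreaRect(c);
for p in cv2.boxPoints(r):print('board',p,plane(d,p,12))
# red
for n,D in(('top',d),('side',s)):
    h=cv2.cvtColor(D['img'],cv2.COLOR_RGB2HSV)
    m=cv2.inRange(h,(0,190,60),(6,255,255))|cv2.inRange(h,(174,190,60),(180,255,255))
    for c in cv2.findContours(m,0,2)[0]:
        if cv2.contourArea(c)>30:print(n,'red',cv2.boundingRect(c),cv2.minAreaRect(c),cv2.contourArea(c))
a=cv2.resize(im[175:265,160:400],(800,300),interpolation=cv2.INTER_CUBIC)
b=cv2.resize(s['img'][150:270,230:350],(600,600),interpolation=cv2.INTER_CUBIC)
cv2.imwrite('pics/ctop.png',a[:,:,::-1]);cv2.imwrite('pics/cside.png',b[:,:,::-1])
E
```

```text
10621.0
board [158. 180.] [597.30410782 324.24585704  12.        ]
board [316. 180.] [585.28920931 -52.63747266  12.        ]
board [316. 262.] [394.41944316 -44.19058267  12.        ]
board [158. 262.] [403.53134327 323.68764275  12.        ]
top red (335, 252, 57, 37) ((361.800048828125, 270.4000549316406), (59.92662048339844, 17.88854217529297), 26.56505012512207) 828.0
top red (277, 226, 35, 13) ((293.8846130371094, 230.923095703125), (34.7297248840332, 11.039091110229492), 7.125016689300537) 300.5
side red (281, 172, 10, 29) ((285.5, 186.0), (28.0, 9.0), 90.0) 172.5
side red (299, 147, 23, 36) ((312.8793029785156, 166.05172729492188), (18.012451171875, 37.324764251708984), 21.801410675048828) 360.0
```

View pics/ctop.png

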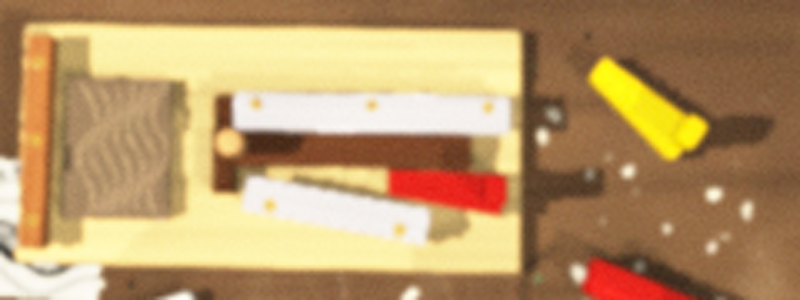

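View pics/cside.png

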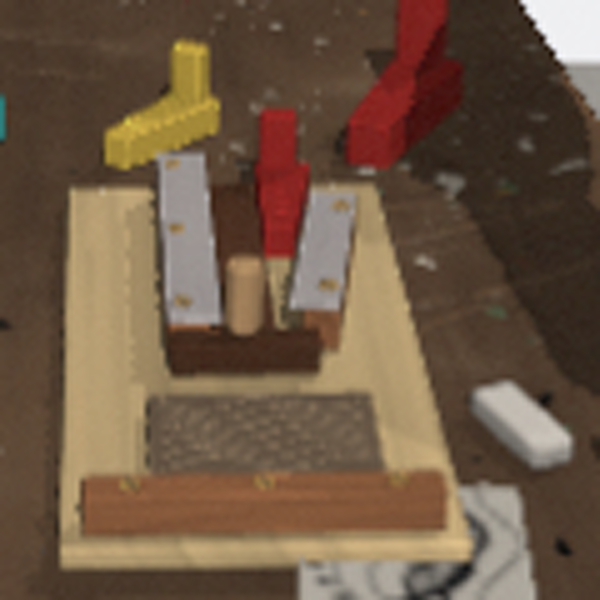

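The crops confirm it. The small red wedge lies in the lane between the bar and the ramp rail (top crop (390–505,170–212)), with its upright tab at the rear (side crop (278,140)). The post is at top crop (230,143) and side crop (245,290). Next I'll fit the jig pose from the board corners and triangulate the post and tab.

Run:
```python
from h import *
d=pickle.load(open('top0.pkl','rb'));s=pickle.load(open('side0.pkl','rb'))
T=lambda x,y:((x+.5)/3.3333+160-.5,(y+.5)/3.3333+175-.5)
S=lambda x,y:((x+.5)/5+230-.5,(y+.5)/5+150-.5)
J=np.array([[165,85],[165,-85],[-190,-85],[-190,85]],float) # front-robot.., 
# jig y+ = toward robot (image down)
def fit(P):
    Q=np.array([p[:2] for p in P]);jc=J.mean(0);qc=Q.mean(0)
    U,_,Vt=np.linalg.svd((J-jc).T@(Q-qc));R=(U@Vt).T
    print('yaw',np.degrees(np.arctan2(R[1,0],R[0,0])),'det',np.linalg.det(R),'org',qc-R@jc,'res',(Q-((R@(J-jc).T).T+qc)).round(1).tolist())
    return R,qc-R@jc
Rt,ot=fit([plane(d,T(*p),12) for p in[(15,262),(22,24),(522,31),(522,271)]])
Rs,os_=fit([plane(s,S(*p),12) for p in[(472,552),(60,545),(70,187),(375,185)]])
def jig(p,R,o):return (R.T@(p[:2]-o)).round(1)
for n,t,sd in[('post top',(230,140),(245,262)),('tab top',(497,188),(278,112))]:
    X,e=tri(d,T(*t),s,S(*sd));print(n,X.round(1),e.round(1),jig(X,(Rt),(ot+os_)/2))
for n,t,z in[('post',(230,143),64),('wedge rear',(507,193),32),('wedge front',(390,180),32),('bar head front',(213,145),30),('bar head rear',(237,180),30),('bar stem rear',(472,150),30),('block rear',(182,150),21),('block front',(68,150),21),('fence rear top',(55,140),32),('eraser',(545,500),12)]:
    X=plane(d,T(*t),z);print(n,X.round(1),jig(X,Rt,ot))
```

```text
yaw 87.5439648834008 det 1.0000000000000009 org [500.43465728 141.32798589] res [[0.8, -0.6], [-0.2, 1.8], [-1.4, -0.7], [0.8, -0.5]]
yaw 86.79820796505437 det 1.0000000000000004 org [499.16424901 141.99115536] res [[0.3, 5.4], [-2.7, -3.0], [-0.0, -1.9], [2.3, -0.4]]
post top [500.7 150.7  64.5] 2.5 [ 9.1 -0.5]
tab top [464.  -25.7  64.8] 2.4 [-168.7   28.6]
post [499.9 150.7  64. ] [9.3 0.9]
wedge rear [462.  -35.4  32. ] [-178.2   30.8]
wedge front [473.   44.2  32. ] [-98.2  23.2]
bar head front [500.6 166.1  30. ] [24.7  0.9]
bar head rear [476.  149.8  30. ] [ 7.4 24.8]
bar stem rear [492.1 -12.9  30. ] [-154.4    1.7]
block rear [498.2 189.   21. ] [47.5  4.3]
block front [500.5 269.4  21. ] [128.    5.5]
fence rear top [507.1 276.   32. ] [134.9  -0.9]
eraser [254.6 -54.   12. ] [-205.7  237.3]
```

Both measurements agree: heights are 64.5 and 64.8 against an expected 64, the board residuals are under 2 mm, and bar length and head fit. In jig coordinates:
- jig origin at about world (500,141.5), yaw 87.5°
- post at x≈9.4, so about 40 mm to go
- tab at about (-168.7, +29)

I'll push with shut fingers and tool x along the jig. First I go above and behind the post.

```bash
python3 -m inch '[0,39.4,8,-31.9,0,66,0, 0,39.4,8,-31.9,0,66,0, 0,39.4,8,-31.9,0,66,0, 0,39.4,8,-31.9,0,66,0, 0,39.4,8,-31.9,0,66,0, 0,39.4,8,-31.9,0,66,0, 0,39.4,8,-31.9,0,66,0, 0,39.4,8,-31.9,0,66,0, 0,39.4,8,-31.9,0,66,0, 0,39.4,8,-31.9,0,66,0, 0,39.4,8,-31.9,0,66,0, 0,39.4,8,-31.9,0,66,0]'
python3 - <<'E'
from cell import ctrl
s=ctrl.read_state();print(s)
E
```

```text
clock: 1.3
eef_pos: [500.4, 119.3, 150.9]
tool_rot: [-1.571, -0.001, -1.616]
force: [-0.2, 1.0, -0.1]
width: 0.0
{'clock': 1.3, 'qpos': array([-0.4896951 ,  0.56987754,  0.29634829,  1.9790783 , -0.26838369,
        0.63078405, -0.0648765 ]), 'qd': array([-0.06976088, -0.01219056, -0.05189751,  0.00277508, -0.01670551,
        0.01308831, -0.02374567]), 'tau': array([  1.85555264, -45.42776942,   4.80182961, -13.15755486,
         0.15152737,  -0.11258463,   0.20037252]), 'eef_pos': array([500.38046052, 119.32320492, 150.88010897]), 'tool_rot': array([-1.57125314e+00, -1.36176196e-03, -1.61629254e+00]), 'force': array([-0.21864549,  1.02350292, -0.09679143]), 'torque': array([ 0.07608784,  0.01889845, -0.02176291]), 'width': 0.007300437603199912}
```

```bash
python3 -m inch '[0,0,3,-0.1,0,0,0, 0,0,6,-0.1,0,0,0, 0,0,9,-0.1,0,0,0, 0,0,10.7,-0.1,0,0,0, 0,0,10.7,-0.1,0,0,0, 0,0,10.7,-0.1,0,0,0]'
python3 - <<'E'
from cell import imaging
import cv2
for n,(a,b,c,e) in(('side',(150,270,230,350)),('top',(165,265,160,360))):
    d=imaging.get_image(n)['img'][a:b,c:e]
    k=600/(b-a) if n=='side' else 4
    cv2.imwrite(f'pics/{n}1.png',cv2.resize(d[:,:,::-1],None,fx=k,fy=k,interpolation=cv2.INTER_CUBIC))
E
```

```text
clock: 1.9
eef_pos: [498.3, 124.1, 44.5]
tool_rot: [-1.571, 0.001, -1.608]
force: [0.1, 0.9, 1.1]
width: -0.1
```

View pics/side1.png

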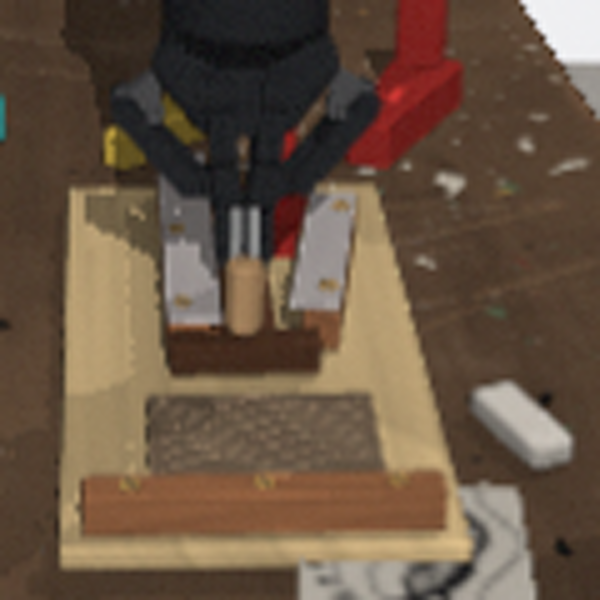

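View pics/top1.png

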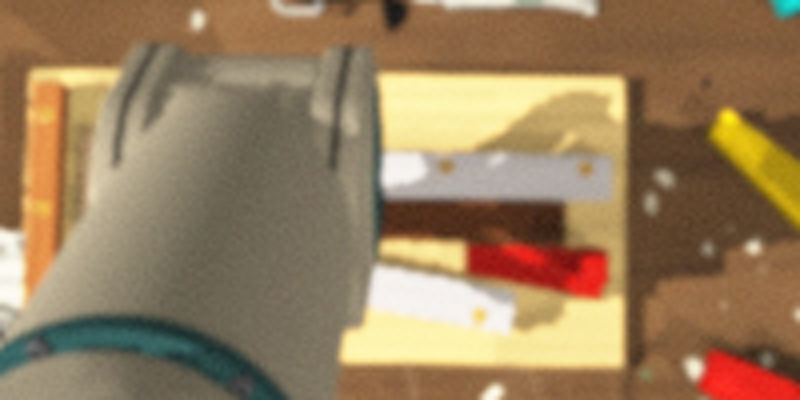

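The side view shows the shut fingers centred directly behind the post (245,230–290); the gap is about 6 mm. In the top view the arm hides the post. I start the push, expecting flush at TCP y≈171.

```bash
python3 -m inch '[0,-0.4,0,0,0,0,0, 0,-0.8,0,0,0,0,0, 0,-1.2,0,0,0,0,0, 0,-1.6,0,0,0,0,0, 0,-2,0,0,0,0,0, 0,-2.4,0,0,0,0,0]';python3 -m inch '[0,-0.3,0,0,0,0,0, 0,-0.6,0,0,0,0,0, 0,-0.9,0,0,0,0,0, 0,-1.2,0,0,0,0,0]'
```

```text
clock: 2.6
eef_pos: [500.0, 146.4, 44.4]
tool_rot: [-1.57, -0.0, -1.611]
force: [0.0, -1.7, 0.8]
width: 0.1
clock: 3.0
eef_pos: [500.4, 158.4, 44.3]
tool_rot: [-1.571, -0.0, -1.611]
force: [0.4, -2.1, 0.4]
width: -0.6
```

```bash
python3 -m inch '[0,-0.2,0,0,0,0,0, 0,-0.4,0,0,0,0,0, 0,-0.6,0,0,0,0,0, 0,-0.8,0,0,0,0,0]'; python3 -m inch '[0,-0.1,0,0,0,0,0, 0,-0.2,0,0,0,0,0]'; python3 -m inch '[0,-0.1,0,0,0,0,0,0,-0.1,0,0,0,0,0]'
```

```text
clock: 3.4
eef_pos: [500.6, 166.1, 44.3]
tool_rot: [-1.571, -0.0, -1.611]
force: [1.4, -2.3, 0.4]
width: 0.2
clock: 3.6
eef_pos: [500.7, 168.3, 44.3]
tool_rot: [-1.571, -0.0, -1.611]
force: [1.2, -1.8, 0.2]
width: -0.0
clock: 3.8
eef_pos: [500.7, 169.5, 44.3]
tool_rot: [-1.571, 0.0, -1.611]
force: [0.6, -0.3, -0.8]
width: 0.3
```

```bash
for i in 1 2 3 4; do python3 -m inch '[0,-0.05,0,0,0,0,0,0,-0.1,0,0,0,0,0]' | egrep 'pos|force'; done
```

```text
eef_pos: [500.6, 170.2, 44.3]
force: [1.1, -2.2, -0.6]
eef_pos: [500.7, 171.3, 44.3]
force: [0.6, -2.1, 0.6]
eef_pos: [500.7, 172.0, 44.3]
force: [1.1, -4.1, 0.9]
eef_pos: [500.7, 172.0, 44.3]
force: [1.8, -6.8, 0.5]
```

The stop is felt at y≈172, against 171.5 expected. I press a touch more to make sure the block is square and flush.

```bash
for i in 1 2; do python3 -m inch '[0,-0.05,0,0,0,0,0,0,-0.1,0,0,0,0,0,0,-0.1,0,0,0,0,0]' | egrep 'pos|force'; done
```

```text
eef_pos: [500.7, 172.0, 44.3]
force: [0.5, -7.4, 2.4]
eef_pos: [500.7, 172.0, 44.3]
force: [0.8, -9.2, 3.2]
```

The push is firm at -9 N with no further travel, so the block is seated. Next I back off, rise, and go behind the tab.

```bash
python3 -m inch '[0,0.8,0,0,0,0,0, 0,2,0,0,0,0,0, 0,2.2,-3,0,0,0,0, 0,3,-6,0,0,0,0, 0,7,-6.5,-1,0,0,0, 0,11,-6.5,-2,0,0,0, 0,15,-6.5,-2.85,0,0,0, 0,19,-6.5,-2.85,0,0,0, 0,23,-6.5,-2.85,0,0,0,0,23,-6.5,-2.85,0,0,0,0,23,-6.5,-2.85,0,0,0]'
python3 - <<'E'
from cell import imaging
import cv2,pickle
for n,(a,b,c,e) in(('side',(150,270,230,350)),('top',(165,265,160,360))):
    D=imaging.get_image(n);pickle.dump(D,open(f'{n}2.pkl','wb'));d=D['img'][a:b,c:e]
    k=600/(b-a) if n=='side' else 4
    cv2.imwrite(f'pics/{n}2.png',cv2.resize(d[:,:,::-1],None,fx=k,fy=k,interpolation=cv2.INTER_CUBIC))
E
```

```text
clock: 6.3
eef_pos: [463.0, -54.1, 109.4]
tool_rot: [-1.571, 0.001, -1.613]
force: [0.4, 0.2, 0.6]
width: 0.3
```

View pics/side2.png

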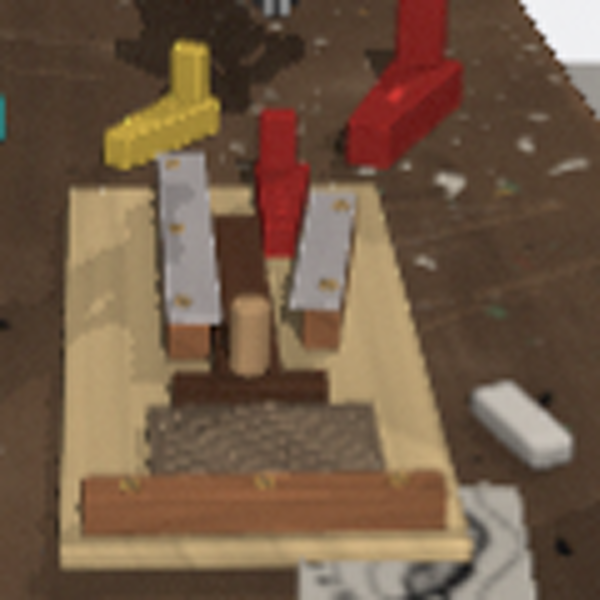

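View pics/top2.png

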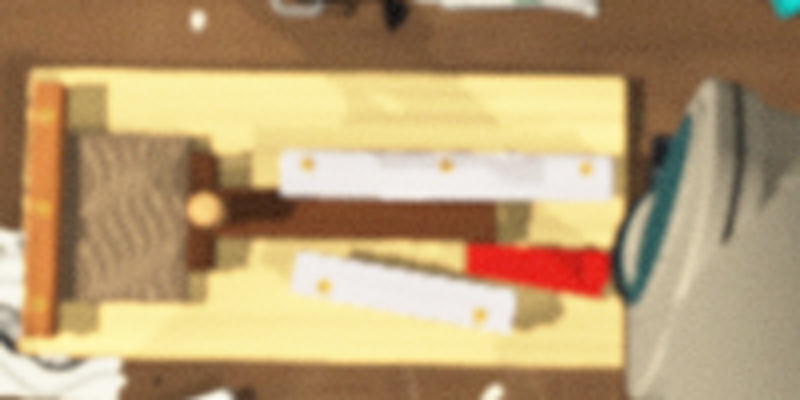

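The bar head is now against the block: top crop post (205,208), block (75–190,135–300). The wedge hasn't moved, and the fingers are behind the tab. I check for a residual gap numerically.

Run:
```python
from h import *
d=pickle.load(open('top2.pkl','rb'));s=pickle.load(open('side2.pkl','rb'))
T=lambda x,y:((x+.5)/4+160-.5,(y+.5)/4+165-.5)
S=lambda x,y:((x+.5)/5+230-.5,(y+.5)/5+150-.5)
a=np.radians(87.5);R=np.array([[np.cos(a),-np.sin(a)],[np.sin(a),np.cos(a)]]);o=np.array([500.3,141.5])
j=lambda p:(R.T@(p[:2]-o)).round(1)
for n,t,z in[('post top',(205,208),64),('block rear',(190,160),21),('block rear',(186,300),21),('block front',(78,140),21),('block front',(72,298),21),('fence rear top',(63,100),32),('wedge rear',(606,270),32)]:print(n,j(plane(d,T(*t),z)))
print('post',[(lambda r:(j(r[0]),r[0].round(1),r[1]))(tri(d,T(205,206),s,S(250,300)))])
print('tab',[(lambda r:(j(r[0]),r[0].round(1),r[1]))(tri(d,T(597,268),s,S(278,112)))])
print('predict fence rear base/top & block front edge px (crop)',[((p+.5-[160,165])*4-.5).round(0).tolist() for p in proj(d,[[*(R@[140,-60]+o),32],[*(R@[140,-40]+o),21],[*(R@[65,-50]+o),21]])])
```

```text
post top [49.  -0.7]
block rear [ 65.2 -30.7]
block rear [64.9 50.8]
block front [131.9 -41.6]
block front [131.7  50.7]
fence rear top [139.1 -64. ]
wedge rear [-177.    29.6]
post [(array([48.9, -0.4]), array([502.9, 190.4,  65.4]), np.float64(2.6768123656225074))]
tab [(array([-168.9,   29.6]), array([463.4, -26. ,  64.6]), np.float64(1.1696794869548206))]
predict fence rear base/top & block front edge px (crop) [[61.0, 107.0], [64.0, 143.0], [191.0, 127.0]]
```

The block's rear edge is at jig x≈65, as expected for flush (140−75), and the post is at 49 against an expected 50. So it is seated. I lower behind the tab and approach.

```bash
python3 -m inch '[0,0,3,0,0,0,0, 0,0,5.5,0,0,0,0, 0,0,6.5,0,0,0,0, 0,0,6.5,0,0,0,0, 0,-0.4,6.5,0,0,0,0, 0,-0.8,6.5,0,0,0,0,0,-1.2,6.5,0,0,0,0]';python3 -m inch '[0,-0.4,0,0,0,0,0, 0,-0.8,0,0,0,0,0, 0,-1.2,0,0,0,0,0, 0,-1.6,0,0,0,0,0, 0,-2,0,0,0,0,0, 0,-2.4,0,0,0,0,0]'
python3 - <<'E'
from cell import imaging
import cv2,pickle
for n,(a,b,c,e) in(('side',(150,270,230,350)),):
    D=imaging.get_image(n);d=D['img'][a:b,c:e]
    cv2.imwrite(f'pics/{n}3.png',cv2.resize(d[:,:,::-1],None,fx=5,fy=5,interpolation=cv2.INTER_CUBIC))
E
```

```text
clock: 7.1
eef_pos: [464.5, -40.9, 45.2]
tool_rot: [-1.569, -0.0, -1.61]
force: [-0.7, -0.5, 0.6]
width: 0.0
clock: 7.7
eef_pos: [464.7, -17.1, 44.2]
tool_rot: [-1.571, 0.0, -1.611]
force: [-0.5, 0.3, 0.9]
width: 0.3
```

View pics/side3.png

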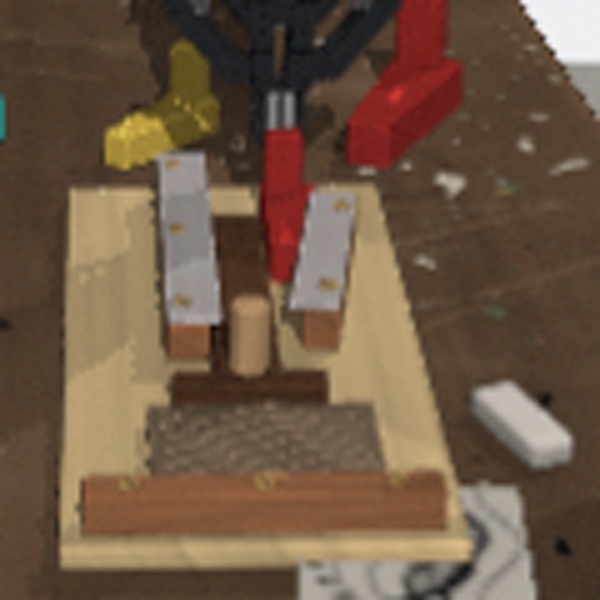

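The wedge has moved forward with the fingers centred on the tab (283,110), still straight in the lane. I keep pushing.

```bash
python3 -m inch '[0,-0.4,0,0,0,0,0, 0,-0.8,0,0,0,0,0, 0,-1.2,0,0,0,0,0, 0,-1.6,0,0,0,0,0, 0,-2,0,0,0,0,0, 0,-2.4,0,0,0,0,0]'|egrep 'pos|force'; for i in 1 2 3; do python3 -m inch '[0,-0.15,0,0,0,0,0,0,-0.3,0,0,0,0,0]' | egrep 'pos|force'; done
```

```text
eef_pos: [465.7, 7.0, 44.3]
force: [-0.6, -1.6, 0.2]
eef_pos: [465.8, 9.7, 44.3]
force: [0.8, -0.5, -1.1]
eef_pos: [466.2, 12.4, 44.3]
force: [-0.1, -0.9, -0.4]
eef_pos: [466.1, 15.5, 44.3]
force: [0.5, -0.5, 0.5]
```

```bash
for i in 1 2 3 4 5; do python3 -m inch '[0,-0.1,0,0,0,0,0,0,-0.2,0,0,0,0,0]' | egrep 'pos|force'; done
```

```text
eef_pos: [466.1, 17.6, 44.3]
force: [-0.5, -0.9, -0.8]
eef_pos: [466.2, 19.6, 44.3]
force: [0.6, -0.4, -0.2]
eef_pos: [466.3, 21.6, 44.3]
force: [-0.3, -0.8, 0.6]
eef_pos: [466.4, 23.7, 44.3]
force: [0.2, -1.0, -0.7]
eef_pos: [466.4, 25.7, 44.3]
force: [0.2, -0.5, 1.2]
```

```bash
for i in 1 2 3; do python3 -m inch '[0,-0.1,0,0,0,0,0,0,-0.2,0,0,0,0,0]' | egrep 'pos|force'; done
```

```text
eef_pos: [466.5, 27.0, 44.3]
force: [-0.4, -4.6, 1.6]
eef_pos: [466.6, 27.3, 44.4]
force: [-0.6, -9.0, 3.0]
eef_pos: [466.7, 27.7, 44.6]
force: [-1.1, -13.4, 4.0]
```

The wedge stiffened at y≈27, which puts its rear end at jig x≈-105, inside the expected range. The push reached 13 N, so it should be jammed. I hold briefly, then back off and rise.

```bash
python3 -m inch '[0,0,0,0,0,0,0,0,0,0,0,0,0,0]'; python3 -m inch '[0,0.5,0,0,0,0,0, 0,1.5,0,0,0,0,0, 0,2.5,0,0,0,0,0, 0,3,-4,0,0,0,0, 0,6,-8,0,0,0,0, 0,10,-11,0,0,0,0, 0,15,-13,0,0,0,0, 0,15,-13,0,0,0,0, 0,15,-13,0,0,0,0,0,15,-13,0,0,0,0]'
python3 - <<'E'
from cell import imaging
import cv2,pickle
for n,(a,b,c,e) in(('side',(150,270,230,350)),('top',(140,290,160,360))):
    D=imaging.get_image(n);pickle.dump(D,open(f'{n}4.pkl','wb'));d=D['img'][a:b,c:e]
    k=600/(b-a)
    cv2.imwrite(f'pics/{n}4.png',cv2.resize(d[:,:,::-1],None,fx=k,fy=k,interpolation=cv2.INTER_CUBIC))
E
```

```text
clock: 10.75
eef_pos: [466.6, 27.7, 44.6]
tool_rot: [-1.57, -0.004, -1.615]
force: [-0.6, -10.5, 4.3]
width: 0.1
clock: 11.75
eef_pos: [460.1, -117.3, 173.7]
tool_rot: [-1.572, 0.001, -1.61]
force: [-1.0, 0.5, -0.3]
width: 0.1
```

View pics/side4.png

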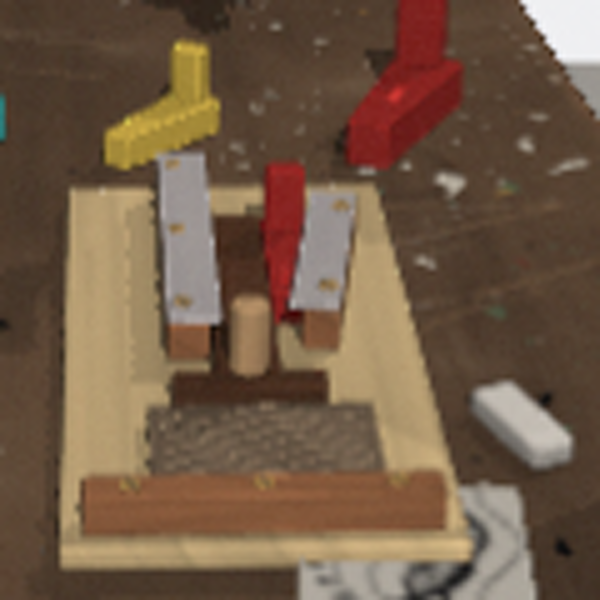

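View pics/top4.png

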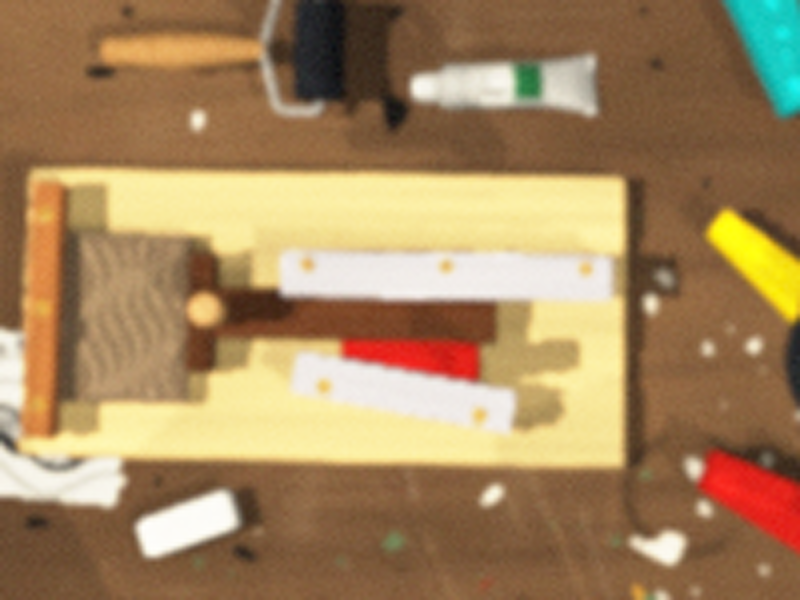

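The side view shows the wedge wedged between bar and ramp rail, tab at (285,190). In the top view the wedge is at (345–480,340–380). The post is unchanged at (205,308), and the head sits against the block, whose rear edge is at column 190. The roller, tube and eraser look undisturbed. I do a quick bystander diff, then hand in.

Run:
```python
from h import *
a=pickle.load(open('top0.pkl','rb'))['img'].astype(int);b=pickle.load(open('top4.pkl','rb'))['img'].astype(int)
for n,(u,v,x,y) in dict(roller=(130,175,180,248),tube=(148,172,260,312),eraser=(260,282,190,224)).items():
    print(n,abs(a[u:v,x:y]-b[u:v,x:y]).mean().round(2))
from cell import finish_job
print(finish_job())
```

```text
roller 8.79
tube 11.57
eraser 5.33
the job is handed in; nothing more can be done
None
```

Run:
```python
from h import *
g=lambda f:cv2.cvtColor(pickle.load(open(f,'rb'))['img'],cv2.COLOR_RGB2GRAY).astype(np.float32)
a,b=g('top0.pkl'),g('top4.pkl')
for n,(u,v,x,y) in dict(roller=(130,175,180,248),tube=(148,172,260,312),eraser=(260,282,190,224),fence=(175,265,160,185)).items():
    print(n,cv2.phaseCorrelate(a[u:v,x:y].copy(),b[u:v,x:y].copy()))
```

```text
roller ((-0.1041306477444337, 0.4747297517074891), 1.0161883860458563)
tube ((-0.049934475411710366, 0.024322791276645717), 0.9559847631572206)
eraser ((0.06327084785638704, 0.05215467184606837), 0.9910817223566549)
fence ((0.5901983889872771, -0.0411062341861097), 0.9432975942823622)
```

The block is clamped in the jig, the wedge is jammed against the bar, and the job is handed in with the robot clear of everything at about 12 s.

- **Bar:** I pushed the post from behind with shut fingers until it stopped at TCP y = 172.0 (about 171.5 expected). I then pressed to about 9 N with no further travel. A picture afterwards put the block's rear edge at jig x ≈ 65, as it should be when flush, and the post at x ≈ 49 (50 expected).
- **Wedge:** I slid the small red wedge forward by its tab. It stiffened at TCP y ≈ 27, putting its rear end at about jig x −105, inside the −115 to −80 range. The push peaked at 13.4 N on the sensor and settled to 10.5 N. I then backed off and rose clear.
- **Last pictures:** The bar and post have not moved back, and the wedge sits between the bar and the rail.

Two checks were less clear:

- **Bystanders:** The raw picture difference was not zero: 5 to 12 grey levels, probably noise and shadows. A shift check, run after handing in, gave about 0.1 px or less for the tube and eraser. It gave 0.5 px for the roller, but the fixed fence also showed 0.6 px, so I take them all as unmoved.
- **Block front edge:** In the top view it read jig x ≈ 132 instead of 140, probably because of the fence's shadow. I relied on the rear edge and the felt stop instead.

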